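# Unlock the reagent chest's dial padlock and hold it up open

## Task

The dial padlock on the reagent chest has been left a few clicks off its last number: turn its dial clockwise, feeling the clicks, until the long white mark clicks home at the index line on the shackle side, then draw the lock back from the staple so that the shackle pulls fully open, and unhook the lock. Finish still holding the open lock up in the gripper, dial upwards, beside the chest (not over its lid) and higher than the lid, so that the teacher can open it; do not let the lock down onto the bench, and leave everything else where it stands.

Things in the scene. Friction and masses are not known exactly. Their poses are not given: they have to be found in the camera images.
- chest: Grey steel reagent chest with a flat two-leaf lid, fixed to the bench: 280 (its x) x 320 (its y) x 110 mm high, lid top 110 mm above the bench. Origin: centre of its underside; z up, x from the robot's side to the far side, along the lock. Chest, lid and hasp strap do not move.
- seat (a point): Centre of the steel lock seat on the lid, on its plate (3 mm thick, 113 mm above the bench); axes as the chest's. Flanges along x, tops 10 mm above the lid, 58 mm apart, beside the lock keep it from turning with its dial. The lock can slide to -x by 45 mm and more. With the lock on the seat's middle line its free shackle leg runs through the middle of the staple's eye.
- staple (a point): Centre of the eye of the steel staple, 15 mm above the lid: an upright arch of 5 mm round bar across the chest's y. Its eye is 16 mm wide along y and clear to 22 mm above the lid; arch top 27 mm above the lid, 5 mm thick along x. A flat hasp strap (2.5 mm thick) lies on the lid round its foot. Axes as the chest's.
- lock: Steel dial padlock lying on its back on the seat, dial up, loose, about 0.34 kg. Body: rounded block 54 (x) x 52 (y) x 24 mm (z). Origin: centre of the body's underside; x points to the shackle (about the chest's +x), z up out of the dial face. Grip it across its y sides above the seat's flanges, 8 to 24 mm above its underside, the dial knob standing up between the fingers.
- knob_grip (a point): Point on the dial's axis at half the height of its round knurled knob (27 mm diameter, 18 mm tall: from 27.5 to 45.5 mm above the underside of the lock; this point is 37.5 mm above it). Below the knob is the flat black dial plate, 41 mm diameter, 3 mm thick. Turns with the dial.
- dial_mark (a point): The dial's long white mark (a black line on top of the knob points the same way), 18 mm from the dial's axis. The lock opens when it points to the black index line on the body, towards the shackle (the lock's +x).
- lock_dial (a joint): Dial angle, rad, counter-clockwise from above; 0 = long mark at the index, the open number. Starts in a notch two to five clicks off (1.05 to 2.62): turn it clockwise (value falls) by that much. It clicks into a notch every 30 degrees (0.524 rad), springs into one when let go within 9 degrees of it, and takes about 0.07 N m to turn. No end stops.
- lock_shackle (a joint): How far the shackle is drawn out of the lock body, m: 0 shut, 0.020 fully open (stop). It moves (about 3 N, stays where left) only with the dial in its 0 notch (within about 8 degrees); otherwise it is blocked after about 1.5 mm. Pushing the shackle in shuts it again.
- shackle_bow (a point): Crown of the shackle, a U of 7 mm bar 12 mm above the lock's underside, legs 13 mm either side of the lock's x axis; 57 mm from the lock's origin when shut. The +y leg is free and passes through the staple's eye. As the body is drawn back (-x) with the dial at 0, the bow meets the staple after about 5 to 15 mm, then the shackle pulls out 20 mm.
- shackle_tip (a point): End of the free leg of the shackle, on its axis. Shut: 5 mm inside the body; fully open: 15 mm in front of its front face (face at lock x = 27 mm). To take the open lock off, slide it towards the staple until the staple (5 mm thick) stands in the gap between this tip and the face, then lift it straight up.
- stopper: Black rubber stopper, 33 mm across the top, 30 mm tall, standing on the chest lid far from the lock; leave it. Origin under its centre.
- flask: Glass conical flask, 76 mm across, 120 mm tall; leave it. Origin under its centre.
- beaker: Glass beaker, 72 mm across, 85 mm tall; leave it. Origin under its centre.
- amber_bottle: Amber glass bottle with a black cap, 60 mm across, 130 mm tall; leave it. Origin under its centre.
- wash_bottle: Clear plastic wash bottle with a white spout, 66 mm across, 165 mm tall; leave it. Origin under its centre.
- funnel: White plastic funnel standing mouth down, 76 mm across, 85 mm tall; leave it. Origin under its centre.
- brush: Test-tube brush lying on the bench, 200 mm long, bristles 40 mm across; leave it. Origin on the bench under its middle, x towards the bristles.
There are look-alikes about, which are no part of the job. There is more than one size of the lock; the job needs the smallest.

How it is judged:
By the outcome, as a careful person would: the job done as asked, in the order asked, and still so for the second after the job is handed in, while the arm keeps its last pose, push and grip.
It also fails if it takes over 64 s, if anything falls off the work surface, if the arm or the gripper's body presses on something with over 40 N, if the wrist force passes 120 N, or if a joint passes its speed limit or range.

## Robot

A 7-joint arm with a two-finger parallel gripper is mounted at the origin on the work surface. World frame = base frame: x ahead of the robot, y to its left, z up, the work surface at z = 0. Lengths are in mm, angles in rad, forces in N, time in s.
With the tool pointing down it reaches from about 350 to 900 mm from the base axis. Payload 7.2 kg.
Tool frame: the origin (TCP) lies at the very end of the fingers, on their centre line; the grasp point (between the pads) lies 19 mm behind it; z points along the fingers, y is the line along which they close (so a half turn about z gives the same grasp; the last joint's range is limited). The gripper opens to 88 mm and grips with 3 to 60 N. Pads are 20 mm wide; open, the fingers measure 115 mm over their backs; the gripper's body (75 mm by 178 mm) begins 61 mm behind the grasp point.
Start: joints at [-1.277, 0.411, -0.013, 1.596, 0.006, 1.134, -0.082], TCP at [221.233, 584.538, 222.653] pointing down, gripper open.
Joint ranges: [-2.95, 2.95], [-0.29, 1.99], [-1.47, 1.44], [0.14, 2.54], [-1.03, 4.17], [0.13, 1.85], [-2.86, 2.86]. Speed limits (rad/s): [2.39, 2.39, 3.01, 3.01, 3.14, 3.14, 3.14].

## Interface

Orientations are given as a unit quaternion [x, y, z, w].
In Python, from station import r gives the robot as it stands.
- The arm moves only by the tool jog_arm, never from a script. Its argument "plan" is a list that holds one entry, the list of rows, each a list of 7 numbers: the finger opening in m, from 0 to 0.0878, then the shift along the tool's x, y, z in m, then the turn, a rotation vector about the tool's x, y, z in rad. A call has 1 to 20 rows; each row is the pose to reach, as a shift and turn from the pose commanded when the call began, along the tool's axes at that moment; what a row does not reach only later rows make up. A row lasts 1/8 s, in which the tool goes at most 62.5 mm and 10.7 degrees, less where a joint would pass 70% of its speed; a pose out of reach is approached as far as the arm can. A call with a gripper value outside its range is refused whole. The fingers move at their own pace and stop on an object; "squeeze" is the grip in N (left out, the last holds). Time passes only in rows, so rows that repeat a pose let the fingers close. It gives the time, the measured TCP pose, the force, the opening and the grip force at its end, in the units of the state.
- r.state(): the state, without advancing time (a new reading comes with each control period).
- r.snapshot(name): name is "scene" or "top"; returns a dict with "img" (480x640x3 uint8, red, green, blue), "z_map" (480x640 float32, mm along the optical axis (not along the pixel's ray), 0 where there is no reading), "vertical_fov" (degrees; the focal length in pixels is half the picture's height over the tangent of half this angle, whatever the lens; pixels are square), "cx", "cy" (the principal point, pixels), "camera_from_world" (4x4, takes a point from world to camera coordinates). Camera axes: x right, y up, looking along -z (the intrinsics and any distortion apply to the point x, -y, -z); pixel columns grow to the right and rows downward; lengths in mm; the calibration is good to about 2 mm. A picture is of the moment at which its call begins.
- r.hand_in(): hands the job in; it is judged then, once.
Trained networks look in the newest picture that a camera, given by its name, has taken for a name from the list of things; names that differ only in an ending like _2 or _b are one class to them, and where a whole thing is asked for, a point or a joint stands for the part that bears it (a point fixed in the world has none). Each returns a list of dicts, best first, with "p" (0 to 1); they miss things now and then, are a little off and sometimes report something else, mostly with a low value. They report only what shows in the picture. A call takes as long as a camera call. They do not tell look-alikes from the thing itself.
- r.spot_in(query, camera): "bbox" ([left, top, right, bottom] in pixels, round what is visible of it).
- r.outline_of(query, camera): "pixels" (480x640 bool, what is visible of it) and "bbox" ([left, top, right, bottom] in pixels, round what is visible of it).
- r.pinpoint(query, camera): "location" ([column, row] in pixels: a listed point, or the origin of a listed thing).
The state is a dict: "clock": time; "joint_positions": joint angles; "dq": joint speeds; "effort": joint torques, N m; "tcp_pos": TCP position; "orientation": TCP orientation; "ft_force": force on the tool from outside, world axes, zero at the start; "torque": the same for the moment, N m; "finger_gap": finger opening in mm; "grasp_force": force on a finger pad.
Only numpy, scipy, OpenCV 4.12 (cv2) and the standard library are available. Lean on these libraries where they do the work, as an engineer would, in place of code of your own. Each camera call takes 0.05 s, during which the arm holds its last target. There are 200 camera calls.

## Working session

There is one attempt and no reset: what is moved stays moved. The work goes in short steps, Python scripts to look and compute and a tool call to move; the robot and the scene stay as the last step left them, time stands still between calls to the robot, and variables do not carry over. Pictures are saved under pics/ and viewed, at most 10 in all, crops included, and the job is handed in when it is done.

Besides the shell and the picture viewer there is one more tool, called after "Call:" as name(argument=value, ...), one argument or row to a line, values as JSON. jog_arm: Moves the arm, as the interface text tells. Its arguments: {"type":"object","properties":{"plan":{"type":"array"},"squeeze":{"type":"number"}},"required":["plan"]}

```bash
ls; mkdir -p pics; cat > h.py <<'E'
import numpy as np, cv2
from station import r
def shot(n):
    s=r.snapshot(n); s['f']=240/np.tan(np.radians(s['vertical_fov'])/2); return s
def ray(s,px):
    M=np.linalg.inv(np.array(s['camera_from_world'])); u,v=px
    d=np.array([(u-s['cx'])/s['f'],-(v-s['cy'])/s['f'],-1.])
    return M[:3,3],M[:3,:3]@d
def at_z(s,px,z):
    o,d=ray(s,px); return o+d*(z-o[2])/d[2]
def by_depth(s,px):
    u,v=int(round(px[0])),int(round(px[1])); z=np.median([k for k in s['z_map'][v-1:v+2,u-1:u+2].ravel() if k>0] or [0])
    o,d=ray(s,px); return o+d*z
def tri(s1,p1,s2,p2):
    o1,d1=ray(s1,p1);o2,d2=ray(s2,p2)
    t=np.linalg.lstsq(np.c_[d1,-d2],o2-o1,rcond=None)[0]
    a=o1+d1*t[0];b=o2+d2*t[1]; return (a+b)/2,np.linalg.norm(a-b)
def proj(s,P):
    c=np.array(s['camera_from_world'])@np.r_[P,1]; return s['cx']+s['f']*c[0]/-c[2], s['cy']-s['f']*c[1]/-c[2]
def save(s,n,box=None,scale=1):
    i=s['img'][:,:,::-1]
    if box: i=i[box[1]:box[3],box[0]:box[2]]
    cv2.imwrite('pics/'+n,cv2.resize(np.ascontiguousarray(i),None,fx=scale,fy=scale,interpolation=cv2.INTER_CUBIC))
E
python3 - <<'E'
from h import *
np.set_printoptions(precision=1,suppress=True)
for c in ('scene','top'):
    s=shot(c); save(s,c+'1.png'); print(c,{k:s[k] for k in s if k not in('img','z_map','camera_from_world')}, np.linalg.inv(np.array(s['camera_from_world']))[:3])
    for q in ('lock','knob_grip','dial_mark','staple','seat','shackle_bow','chest','stopper'):
        for d in r.pinpoint(q,c)[:4]: print(q,round(d['p'],2),np.array(d['location']),by_depth(s,d['location']))
print(r.state())
E
```

```text
pics
scene {'vertical_fov': 52.88096112087833, 'cx': 315.2067904215717, 'cy': 237.34548997649688, 'f': np.float64(482.6203993967327)} [[  -0.6   -0.5    0.6 1221.8]
 [   0.8   -0.4    0.4  478.7]
 [   0.     0.7    0.7  963.5]]
lock 0.71 [334.1 269. ] [589.9  72.8 136.3]
lock 0.7 [360.3 239.1] [362.5   7.8  18.4]
lock 0.57 [449.7 282.3] [366.4 280.5  31.1]
knob_grip 0.74 [332.6 261.9] [584.7  64.1 150.3]
knob_grip 0.64 [448.9 268.1] [350.4 264.1  59.7]
knob_grip 0.59 [365.8 225.6] [340.3   8.2  54.1]
dial_mark 0.71 [340.3 262.5] [571.1  76.6 144.9]
dial_mark 0.69 [362.6 229.7] [344.4   1.8  37.8]
dial_mark 0.66 [446.5 274.6] [355.  264.3  39.1]
staple 0.82 [333.1 279.7] [610.   84.8 125.6]
seat 0.82 [332.2 267. ] [589.   66.7 138.4]
shackle_bow 0.66 [334.8 278.1] [610.5  89.4 134.9]
shackle_bow 0.57 [324.6 283.9] [623.3  70.9 113.3]
shackle_bow 0.48 [419.7 282.4] [387.  211.5   0.3]
shackle_bow 0.4 [361.5 250. ] [477.4  77.5 111.1]
chest 0.94 [331.9 315.1] [682.4 133.9 108.9]
stopper 0.58 [265.4 295.8] [744.1  -2.5 132.8]
stopper 0.31 [434.9 326.5] [528.8 316.7  52.1]
top {'vertical_
[... 836 characters left out ...]
 0.52 [299.6 281.3] [403.1  37.5   0.6]
shackle_bow 0.48 [196.1 250.5] [479.4 289.4 104.4]
shackle_bow 0.43 [283.7 190.7] [624.5  69.4 116.2]
chest 0.58 [278.9 206.3] [580.2  80.3 135.4]
stopper 0.5 [151.  307.8] [342.1 420.   36.9]
stopper 0.48 [311.9 153.1] [721.6  -3.7 116.4]
{'clock': 0.9, 'joint_positions': array([-1.3,  0.4, -0. ,  1.6,  0. ,  1.1, -0.1]), 'dq': array([ 0.,  0.,  0.,  0.,  0., -0.,  0.]), 'effort': array([  0. , -58.8,   0.6, -29.1,  -0.1,   0. ,   0. ]), 'tcp_pos': array([221.2, 584.5, 222.7]), 'orientation': array([ 0.2,  1. ,  0. , -0. ]), 'ft_force': array([ 0.2,  0.7, -0.1]), 'torque': array([ 0. , -0.1,  0. ]), 'grasp_force': 0.0, 'finger_gap': 88.00488190391118}
```

View pics/scene1.png

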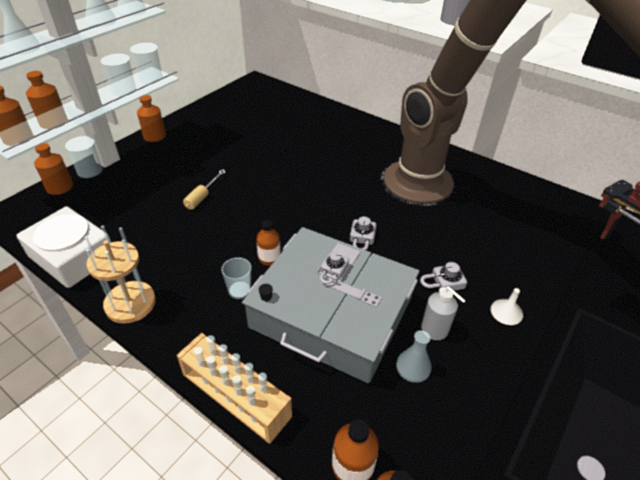

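View pics/top1.png

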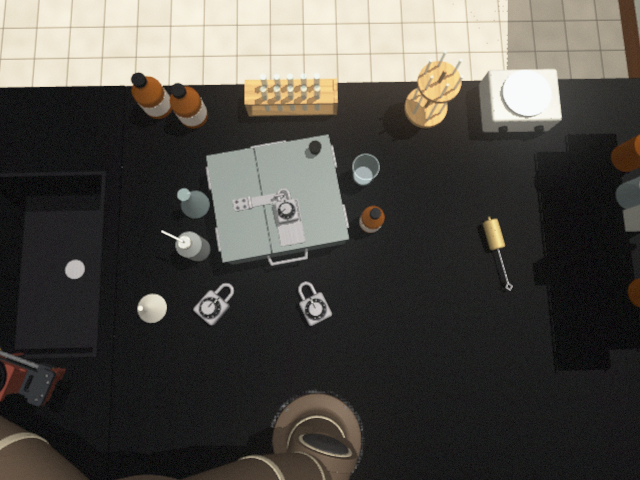

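```bash
python3 - <<'E'
from h import *
s=shot('scene');t=shot('top')
a=s['img'][215:305,270:390];b=t['img'][160:250,225:345]
cv2.imwrite('pics/crop.png',cv2.resize(np.hstack([a,b])[:,:,::-1].copy(),(800,300),interpolation=cv2.INTER_CUBIC))
np.set_printoptions(precision=1,suppress=True)
print(tri(s,(332.6,261.9),t,(284.2,213.)))
print(r.state()['orientation'].tolist())
# lid edges from depth in top
M=np.linalg.inv(np.array(t['camera_from_world']))
v,u=np.mgrid[:480,:640];z=t['z_map'];d=np.stack([(u-t['cx'])/t['f'],-(v-t['cy'])/t['f'],-np.ones_like(z)],-1)*z[...,None]
P=d@M[:3,:3].T+M[:3,3]
m=((abs(P[...,2]-112)<5)&(z>0)).astype(np.uint8);m=cv2.morphologyEx(m,cv2.MORPH_OPEN,np.ones((5,5)))
n,l,st,c=cv2.connectedComponentsWithStats(m);k=1+np.argmax(st[1:,4])
Q=P[l==k][:,:2].astype(np.float32);print(cv2.minAreaRect(Q),np.median(P[l==k][:,2]))
E
```

```text
(array([567.4,  61.5, 132.5]), np.float64(14.41483035754471))
[0.17992608008702, 0.9836801331637853, 3.591490376271226e-05, -5.789338998016742e-06]
((516.1764526367188, 54.89733123779297), (56.330039978027344, 66.6561508178711), 9.603678703308105) 111.52805079412406
```

View pics/crop.png

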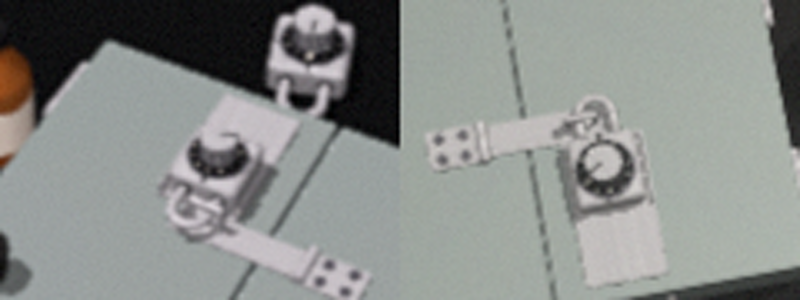

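The lock is on the chest. Top view: dial at about (286,210), shackle pointing up in the image, and the mark pointing lower left. In the scene view the knob is near (336,260). The other two locks lie on the bench. Next I'll measure more precisely.

```bash
python3 - <<'E'
from h import *
np.set_printoptions(precision=1,suppress=True)
ss=[shot('scene') for _ in range(6)];ts=[shot('top') for _ in range(6)]
s,t=ss[0],ts[0]
for q in ss[1:]: pass
A=np.mean([x['img'].astype(float) for x in ss],0).astype(np.uint8);B=np.mean([x['img'].astype(float) for x in ts],0).astype(np.uint8)
np.savez('avg.npz',A=A,B=B)
a=cv2.resize(A[235:295,310:370],(400,400),interpolation=cv2.INTER_CUBIC);b=cv2.resize(B[180:240,257:317],(400,400),interpolation=cv2.INTER_CUBIC)
cv2.imwrite('pics/zoom.png',np.hstack([a,b])[:,:,::-1])
# seam of lid, both views; lid depth plane check
for nm,x,pts in(('top',t,[(230,230),(250,250),(330,220),(320,180),(300,235)]),('scene',s,[(300,260),(290,290),(370,330),(395,290)])):
    for p in pts: print(nm,p,by_depth(x,p))
# lid seam in top: crop coords
for p in ((503,30),(548,270)): 
    px=(225+(p[0]-400)/3.333,160+p[1]/3.333);print('seam',px,at_z(t,px,110))
print('dial top',at_z(t,(286.5,210.1),145),'scene',at_z(s,(336.7,260.),150))
# lid mask by color in top
hsv=cv2.cvtColor(B,cv2.COLOR_RGB2HSV);m=((B.min(2)>90)&(B.max(2)<210)).astype(np.uint8)
m[:125]=0;m[270:]=0;m[:,:195]=0;m[:,360:]=0
m=cv2.morphologyEx(m,cv2.MORPH_CLOSE,np.ones((7,7)));m=cv2.morphologyEx(m,cv2.MORPH_OPEN,np.ones((15,15)))
c=max(cv2.findContours(m,0,1)[0],key=cv2.contourArea);bx=cv2.boxPoints(cv2.minAreaRect(c))
for p in bx: print('corner',p,at_z(t,p,110))
E
```

```text
top (230, 230) [528.2 204.7 109.9]
top (250, 250) [476.8 155.  109.8]
top (330, 220) [548.2 -45.4 108.5]
top (320, 180) [652.8 -22.8 107.5]
top (300, 235) [511.8  30.5 108.5]
scene (300, 260) [596.1 -22.7 109.7]
scene (290, 290) [684.4  17.9 110.6]
scene (370, 330) [664.8 221.  109.1]
scene (395, 290) [537.4 207.9 110.3]
seam (255.90309030903092, 169.000900090009) [684.5 139.9 110. ]
seam (269.4044404440444, 241.008100810081) [498.2 106.8 110. ]
dial top [568.2  61.1 145. ] scene [573.8  68.  150. ]
corner [185.2 158.4] [716.3 320.1 110. ]
corner [330.1 130.2] [784.6 -52.  110. ]
corner [351.3 239.4] [497.5 -97.2 110. ]
corner [206.4 267.6] [435.7 262.  110. ]
```

View pics/zoom.png

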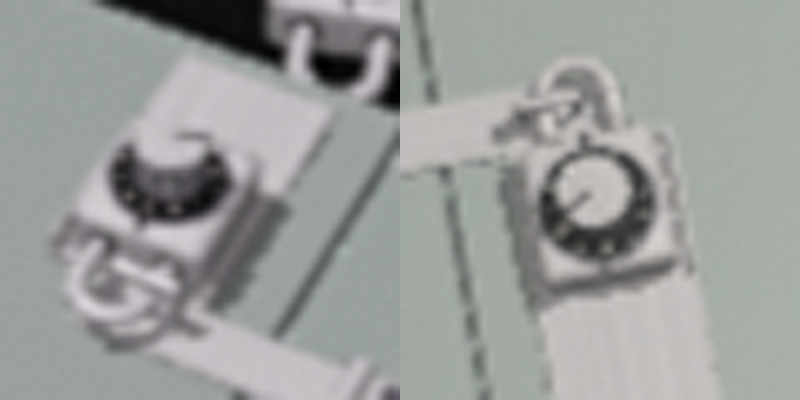

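```bash
cat >> h.py <<'E'
def rectify(s,img,c,yaw,z,half=30,n=400):
    # output: up = lock +x, left = lock +y
    e=np.array([np.cos(yaw),np.sin(yaw)]);l=np.array([-e[1],e[0]])
    W=[c+half*(a*e+b*l) for a,b in((1,1),(1,-1),(-1,-1),(-1,1))]
    src=np.float32([proj(s,np.r_[w,z]) for w in W]);dst=np.float32([(0,0),(n,0),(n,n),(0,n)])
    return cv2.warpPerspective(img,cv2.getPerspectiveTransform(src,dst),(n,n),flags=cv2.INTER_CUBIC)
E
python3 - <<'E'
from h import *
np.set_printoptions(precision=1,suppress=True)
s=shot('scene');t=shot('top');d=np.load('avg.npz')
p1,e1=tri(s,(336.25,257.5),t,(285.95,208.5));p2,e2=tri(s,(335.5,262.3),t,(286.55,210.45));print(p1,e1,p2,e2)
for x,a,b in((s,(336.25,257.5),(335.5,262.3)),(t,(285.95,208.5),(286.55,210.45))): print(at_z(x,a,158.5),at_z(x,b,140.5))
c=((p1+p2)/2)[:2]
def pl(x,im,z):
    q=rectify(x,im,c,np.radians(10),z,30,300);cv2.circle(q,(150,150),68 if z>150 else 102,(255,0,0),1);return q
o=np.vstack([np.hstack([pl(s,d['A'],z),pl(t,d['B'],z)]) for z in(158.5,140.5)])
cv2.imwrite('pics/rect.png',o[:,:,::-1])
E
```

```text
[570.1  62.8 152.2] 1.997112659094923 [569.4  62.  134.6] 0.6470414244332706
[574.7  67.  158.5] [573.9  65.2 140.5]
[569.2  61.6 158.5] [568.3  61.3 140.5]
```

View pics/rect.png

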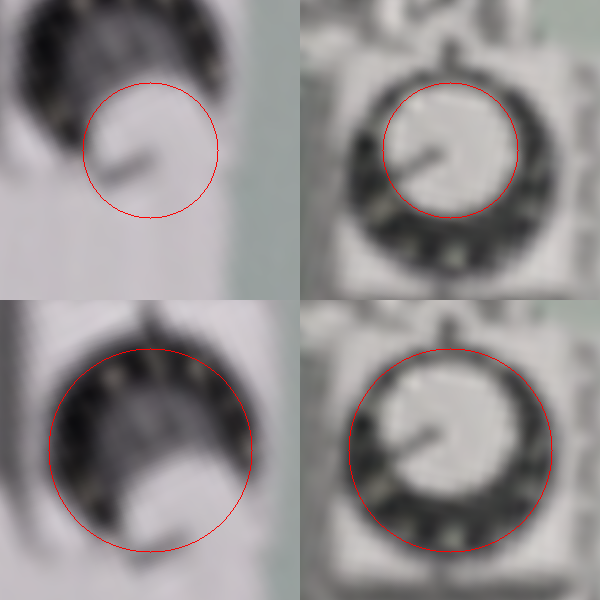

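The view rectified to the lock frame shows the knob's line at about 120° CCW from the index in both cameras, so 4 clicks clockwise. The knob axis is at about (570, 62.5) and the lock yaw is about 10°. I'll move above it, with the gripper yaw set 120° before the body-grip yaw.

Call:
jog_arm(
  plan=[
    [[0.0878,-0.04,-0.028,0.0,0,0,0.04],[0.0878,-0.082,-0.058,0.0,0,0,0.08],[0.0878,-0.125,-0.089,0.0,0,0,0.13],[0.0878,-0.168,-0.12,0.0,0,0,0.17],[0.0878,-0.21,-0.15,0.0,0,0,0.21],[0.0878,-0.253,-0.18,0.0,0,0,0.26],[0.0878,-0.296,-0.211,0.0,0,0,0.3],[0.0878,-0.339,-0.242,0.0,0,0,0.34],[0.0878,-0.382,-0.273,0.0,0,0,0.38],[0.0878,-0.425,-0.303,0.0,0,0,0.43],[0.0878,-0.468,-0.334,0.005,0,0,0.47],[0.0878,-0.496,-0.354,0.012,0,0,0.5],[0.0878,-0.511,-0.365,0.02,0,0,0.511],[0.0878,-0.511,-0.365,0.023,0,0,0.511],[0.0878,-0.511,-0.365,0.023,0,0,0.511]],
  ],
)

```text
clock: 3.58
tcp_pos: [569.2, 64.0, 199.3]
orientation: [0.422, 0.907, 0.0, -0.001]
ft_force: [-0.1, 0.4, -0.0]
finger_gap: 87.7
grasp_force: 0.0
```

```bash
python3 - <<'E'
from h import *
s=shot('scene');st=r.state();print(st['joint_positions'],st['tcp_pos'],st['orientation'])
print(proj(s,st['tcp_pos']),proj(s,np.r_[st['tcp_pos'][:2],158.5]))
save(s,'s2.png',(250,170,430,305),4)
E
```

```text
[-0.47533046  0.35237302  0.36138544  1.77302769 -0.14277181  1.04222474
  0.63860499] [569.31289311  64.14745643 199.5966471 ] [ 4.21499467e-01  9.06828518e-01  2.27410288e-04 -4.32170606e-04]
(np.float64(337.43713621243876), np.float64(242.97483020502352)) (np.float64(336.6080328608155), np.float64(255.61088529653162))
```

View pics/s2.png

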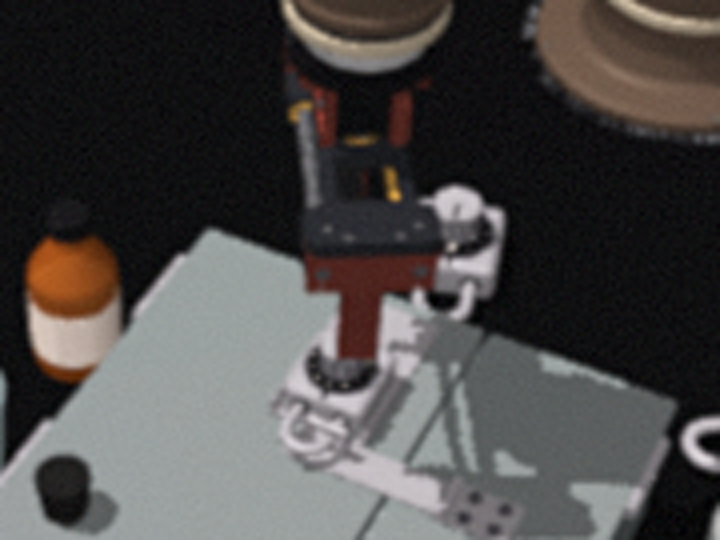

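j7 is already at 0.64, so a +120° turn would end near its limit. I'll flip the wrist a half turn first, which gives the same grasp.

Call:
jog_arm(
  plan=[
    [[0.0878,0,0,0,0,0,-0.17],[0.0878,0,0,0,0,0,-0.35],[0.0878,0,0,0,0,0,-0.53],[0.0878,0,0,0,0,0,-0.71],[0.0878,0,0,0,0,0,-0.89],[0.0878,0,0,0,0,0,-1.07],[0.0878,0,0,0,0,0,-1.25],[0.0878,0,0,0,0,0,-1.43],[0.0878,0,0,0,0,0,-1.61],[0.0878,0,0,0,0,0,-1.79],[0.0878,0,0,0,0,0,-1.97],[0.0878,0,0,0,0,0,-2.15],[0.0878,0,0,0,0,0,-2.33],[0.0878,0,0,0,0,0,-2.51],[0.0878,0,0,0,0,0,-2.69],[0.0878,0,0,0,0,0,-2.87],[0.0878,0,0,0.01,0,0,-3.05],[0.0878,0,0,0.025,0,0,-3.13],[0.0878,0,0,0.035,0,0,-3.13],[0.0878,0,0,0.04,0,0,-3.13]],
  ],
)

```text
clock: 6.12
tcp_pos: [567.6, 66.8, 153.7]
orientation: [0.902, -0.431, 0.0, 0.002]
ft_force: [-0.4, -0.2, 0.1]
finger_gap: 87.5
grasp_force: 0.0
```

```bash
python3 - <<'E'
from h import *
s=r.state();print(s['joint_positions'],s['tcp_pos'],s['orientation'])
E
```

```text
[ 0.68335372  0.90323661 -1.46394983  1.74879806  0.92115351  1.38182123
  2.85715697] [567.58492561  66.77951108 153.65092009] [ 9.02169714e-01 -4.31375695e-01  1.63717959e-04  2.18867052e-03]
```

The sign was the other way: + turn lowers j7, so the original yaw was right. I'll undo the flip.

Call:
jog_arm(
  plan=[
    [[0.0878,0,0,-0.04,0,0,0.1],[0.0878,0,0,-0.04,0,0,0.26],[0.0878,0,0,-0.04,0,0,0.44],[0.0878,0,0,-0.04,0,0,0.62],[0.0878,0,0,-0.04,0,0,0.8],[0.0878,0,0,-0.04,0,0,0.98],[0.0878,0,0,-0.04,0,0,1.16],[0.0878,0,0,-0.04,0,0,1.34],[0.0878,0,0,-0.04,0,0,1.52],[0.0878,0,0,-0.04,0,0,1.7],[0.0878,0,0,-0.04,0,0,1.88],[0.0878,0,0,-0.04,0,0,2.06],[0.0878,0,0,-0.04,0,0,2.24],[0.0878,0,0,-0.04,0,0,2.42],[0.0878,0,0,-0.04,0,0,2.6],[0.0878,0,0,-0.04,0,0,2.78],[0.0878,0,0,-0.04,0,0,2.96],[0.0878,0,0,-0.04,0,0,3.1],[0.0878,0,0,-0.04,0,0,3.1]],
  ],
)

```text
clock: 8.5
tcp_pos: [568.8, 69.7, 198.7]
orientation: [0.411, 0.912, -0.001, 0.004]
ft_force: [0.7, -0.1, 0.5]
finger_gap: 87.9
grasp_force: 0.0
```

```bash
cat > st.py <<'E'
from h import *
np.set_printoptions(precision=3,suppress=True)
s=r.state()
for k in('clock','joint_positions','tcp_pos','orientation','ft_force','torque','finger_gap','grasp_force'):print(k,s[k])
a=s['orientation'];print('yaw of tool y',np.degrees(np.arctan2(a[1]**2-a[0]**2,2*a[0]*a[1])))
E
python3 st.py
```

```text
clock 8.5
joint_positions [ 0.386  0.459 -0.802  1.721  0.371  1.112  0.193]
tcp_pos [568.846  69.672 198.69 ]
orientation [ 0.411  0.912 -0.001  0.004]
ft_force [ 0.654 -0.094  0.53 ]
torque [-0.075  0.052  0.014]
finger_gap 87.9103247657596
grasp_force 0.0
yaw of tool y 41.46618852480139
```

Call:
jog_arm(
  plan=[
    [[0.0878,-0.0058,-0.0035,0.01,0,0,0.026],[0.07,-0.0058,-0.0035,0.025,0,0,0.026],[0.06,-0.0058,-0.0035,0.04,0,0,0.026],[0.055,-0.0058,-0.0035,0.05,0,0,0.026],[0.05,-0.0058,-0.0035,0.055,0,0,0.026],[0.05,-0.0058,-0.0035,0.055,0,0,0.026]],
  ],
)

```text
clock: 9.25
tcp_pos: [569.7, 60.2, 140.6]
orientation: [0.424, 0.906, -0.002, 0.002]
ft_force: [0.3, -0.9, -0.1]
finger_gap: 49.9
grasp_force: 0.0
```

```bash
python3 st.py; python3 - <<'E'
from h import *
s=shot('scene'); t=shot('top'); a=cv2.resize(s['img'][215:295,300:380],(400,400),interpolation=2);b=cv2.resize(t['img'][170:250,247:327],(400,400),interpolation=2)
cv2.imwrite('pics/s3.png',np.hstack([a,b])[:,:,::-1])
E
```

```text
clock 9.25
joint_positions [ 0.368  0.521 -0.762  1.779  0.424  1.011  0.136]
tcp_pos [569.691  60.243 140.594]
orientation [ 0.424  0.906 -0.002  0.002]
ft_force [ 0.313 -0.908 -0.1  ]
torque [-0.074 -0.006  0.021]
finger_gap 49.9428525636242
grasp_force 0.0
yaw of tool y 39.79856164530272
```

View pics/s3.png

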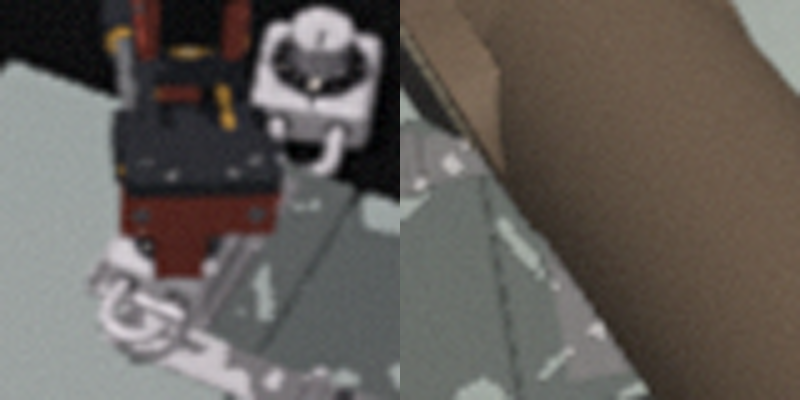

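The gripper straddles the knob in scene crop, fingers at the dial. The top view is blocked by the arm. I'll raise 3 mm, centre and close.

Call:
jog_arm(
  plan=[
    [[0.045,0.0019,0.0016,-0.003,0,0,0],[0.038,0.0019,0.0016,-0.003,0,0,0],[0.032,0.0019,0.0016,-0.003,0,0,0],[0.02,0.0019,0.0016,-0.003,0,0,0],[0.02,0.0019,0.0016,-0.003,0,0,0],[0.02,0.0019,0.0016,-0.003,0,0,0]],
  ],
  squeeze=25,
)

```text
clock: 10.1
tcp_pos: [569.8, 62.5, 144.0]
orientation: [0.424, 0.905, -0.002, 0.002]
ft_force: [-0.5, 0.3, 3.0]
finger_gap: 26.3
grasp_force: 25.0
```

```bash
python3 st.py
```

```text
clock 10.1
joint_positions [ 0.366  0.518 -0.764  1.775  0.422  1.017  0.134]
tcp_pos [569.763  62.529 143.99 ]
orientation [ 0.424  0.905 -0.002  0.002]
ft_force [-0.538  0.287  3.   ]
torque [-0.14   0.213  0.013]
finger_gap 26.307998994778178
grasp_force 25.000855028629303
yaw of tool y 39.780416273747214
```

Call:
jog_arm(
  plan=[
    [[0.02,0,0,0,0,0,0.1],[0.02,0,0,0,0,0,0.2],[0.02,0,0,0,0,0,0.3],[0.02,0,0,0,0,0,0.4],[0.02,0,0,0,0,0,0.5],[0.02,0,0,0,0,0,0.6],[0.02,0,0,0,0,0,0.7],[0.02,0,0,0,0,0,0.8],[0.02,0,0,0,0,0,0.9],[0.02,0,0,0,0,0,1.0],[0.02,0,0,0,0,0,1.05],[0.02,0,0,0,0,0,1.05]],
  ],
)

```text
clock: 11.6
tcp_pos: [570.0, 62.9, 144.1]
orientation: [0.821, 0.571, -0.0, 0.003]
ft_force: [0.6, 0.9, 0.9]
finger_gap: 26.1
grasp_force: 25.0
```

```bash
python3 st.py
```

```text
clock 11.6
joint_positions [ 0.198  0.457 -0.524  1.786  0.278  0.97  -0.795]
tcp_pos [569.989  62.925 144.055]
orientation [ 0.821  0.571 -0.     0.003]
ft_force [0.589 0.875 0.892]
torque [ 0.097  0.016 -0.07 ]
finger_gap 26.072572547574474
grasp_force 25.00166952610016
yaw of tool y -20.346978037378054
```

Call:
jog_arm(
  plan=[
    [[0.02,0,0,0,0,0,0.1],[0.02,0,0,0,0,0,0.2],[0.02,0,0,0,0,0,0.3],[0.02,0,0,0,0,0,0.4],[0.02,0,0,0,0,0,0.5],[0.02,0,0,0,0,0,0.6],[0.02,0,0,0,0,0,0.7],[0.02,0,0,0,0,0,0.8],[0.02,0,0,0,0,0,0.9],[0.02,0,0,0,0,0,1.0],[0.02,0,0,0,0,0,1.05],[0.02,0,0,0,0,0,1.05]],
  ],
)

```text
clock: 13.1
tcp_pos: [570.1, 62.7, 144.1]
orientation: [0.997, 0.083, 0.001, 0.003]
ft_force: [0.2, -0.2, 0.4]
finger_gap: 26.0
grasp_force: 25.0
```

```bash
python3 st.py
```

```text
clock 13.1
joint_positions [ 0.026  0.421 -0.292  1.798  0.153  0.942 -1.736]
tcp_pos [570.103  62.705 144.066]
orientation [0.997 0.083 0.001 0.003]
ft_force [ 0.154 -0.237  0.369]
torque [-0.001 -0.105 -0.037]
finger_gap 26.006944318963978
grasp_force 25.001486241817474
yaw of tool y -80.45454450025457
```

Call:
jog_arm(
  plan=[
    [[0.04,0,0,0,0,0,0],[0.0878,0,0,0,0,0,0],[0.0878,0,0,0,0,0,0],[0.0878,0,0,0,0,0,0],[0.0878,0,0,0.005,0,0,0],[0.0878,0,0,0.012,0,0,0],[0.0878,0,0,0.018,0,0,0],[0.0878,0,0,0.021,0,0,0],[0.0878,0,0,0.021,0,0,0]],
  ],
)

```text
clock: 14.22
tcp_pos: [569.7, 62.5, 122.6]
orientation: [0.997, 0.083, 0.001, 0.003]
ft_force: [-0.2, 0.4, 0.4]
finger_gap: 87.9
grasp_force: 0.0
```

```bash
python3 st.py;  python3 - <<'E'
from h import *
s=shot('scene'); a=cv2.resize(s['img'][215:295,290:380],(720,640)[:1]+(560,),interpolation=2)
cv2.imwrite('pics/s4.png',a[:,:,::-1])
E
```

```text
clock 14.225
joint_positions [ 0.021  0.447 -0.287  1.817  0.164  0.9   -1.746]
tcp_pos [569.699  62.519 122.605]
orientation [0.997 0.083 0.001 0.003]
ft_force [-0.16   0.401  0.439]
torque [ 0.047  0.123 -0.02 ]
finger_gap 87.8785512468852
grasp_force 0.0
yaw of tool y -80.53222096737002
```

View pics/s4.png

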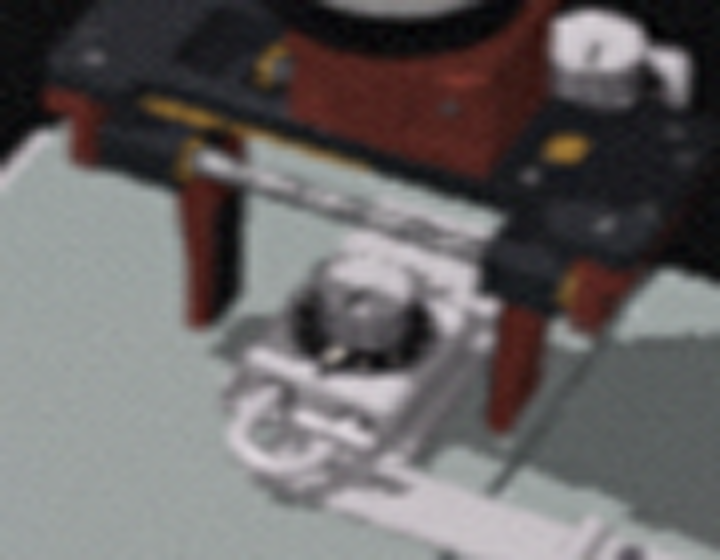

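The scene crop shows the long mark at (333,355), pointing to the shackle at the index line. The fingers straddle the body. I'll grip.

Call:
jog_arm(
  plan=[
    [[0.07,0,0,0,0,0,0],[0.055,0,0,0,0,0,0],[0.045,0,0,0,0,0,0],[0.045,0,0,0,0,0,0],[0.045,0,0,0,0,0,0]],
  ],
  squeeze=35,
)

```text
clock: 14.9
tcp_pos: [569.9, 62.6, 123.0]
orientation: [0.997, 0.083, 0.001, 0.003]
ft_force: [1.1, -1.0, 0.7]
finger_gap: 52.4
grasp_force: 34.3
```

```bash
python3 st.py
```

```text
clock 14.9
joint_positions [ 0.022  0.446 -0.287  1.817  0.164  0.9   -1.746]
tcp_pos [569.898  62.569 123.035]
orientation [0.997 0.083 0.001 0.003]
ft_force [ 1.097 -1.01   0.694]
torque [-0.029  0.166  0.06 ]
finger_gap 52.43439408518899
grasp_force 34.29121949891851
yaw of tool y -80.53269396941101
```

Call:
jog_arm(
  plan=[
    [[0.045,-0.003,0,0,0,0,0],[0.045,-0.006,0,0,0,0,0],[0.045,-0.009,0,0,0,0,0],[0.045,-0.012,0,0,0,0,0],[0.045,-0.015,0,0,0,0,0],[0.045,-0.018,0,0,0,0,0],[0.045,-0.02,0,0,0,0,0],[0.045,-0.02,0,0,0,0,0]],
  ],
)

```text
clock: 15.9
tcp_pos: [549.9, 59.5, 123.0]
orientation: [0.997, 0.083, 0.001, 0.003]
ft_force: [1.6, 2.7, 0.1]
finger_gap: 52.1
grasp_force: 34.2
```

```bash
python3 st.py
```

```text
clock 15.9
joint_positions [ 0.029  0.416 -0.292  1.865  0.159  0.881 -1.746]
tcp_pos [549.859  59.542 123.025]
orientation [0.997 0.083 0.001 0.003]
ft_force [1.585 2.732 0.121]
torque [ 0.534 -0.254  0.112]
finger_gap 52.12381784214591
grasp_force 34.20893007678387
yaw of tool y -80.51480494874248
```

Call:
jog_arm(
  plan=[
    [[0.045,-0.002,0,0,0,0,0],[0.045,-0.004,0,0,0,0,0],[0.045,-0.006,0,0,0,0,0],[0.045,-0.006,0,0,0,0,0]],
  ],
)

```text
clock: 16.4
tcp_pos: [544.0, 58.6, 123.0]
orientation: [0.997, 0.083, 0.001, 0.003]
ft_force: [2.4, 4.7, 0.5]
finger_gap: 52.2
grasp_force: 34.1
```

Call:
jog_arm(
  plan=[
    [[0.045,-0.001,0,0,0,0,0],[0.045,-0.002,0,0,0,0,0],[0.045,-0.003,0,0,0,0,0],[0.045,-0.003,0,0,0,0,0]],
  ],
)

```text
clock: 16.9
tcp_pos: [541.9, 58.3, 123.0]
orientation: [0.997, 0.083, 0.002, 0.002]
ft_force: [5.2, 5.0, -2.1]
finger_gap: 52.0
grasp_force: 34.1
```

Call:
jog_arm(
  plan=[
    [[0.045,-0.001,0,0,0,0,0],[0.045,-0.002,0,0,0,0,0],[0.045,-0.002,0,0,0,0,0],[0.045,-0.002,0,0,0,0,0]],
  ],
)

```text
clock: 17.4
tcp_pos: [541.6, 58.4, 123.5]
orientation: [0.997, 0.083, 0.003, 0.002]
ft_force: [9.5, 4.4, -4.6]
finger_gap: 52.6
grasp_force: 34.1
```

```bash
python3 st.py; python3 - <<'E'
from h import *
s=shot('scene'); a=cv2.resize(s['img'][215:295,290:380],(720,560),interpolation=2)
cv2.imwrite('pics/s5.png',a[:,:,::-1])
E
```

```text
clock 17.4
joint_positions [ 0.033  0.4   -0.295  1.889  0.156  0.867 -1.746]
tcp_pos [541.605  58.387 123.465]
orientation [0.997 0.083 0.003 0.002]
ft_force [ 9.533  4.381 -4.568]
torque [ 1.234 -1.919  0.272]
finger_gap 52.60253117707848
grasp_force 34.08470433350885
yaw of tool y -80.50502660591977
```

View pics/s5.png

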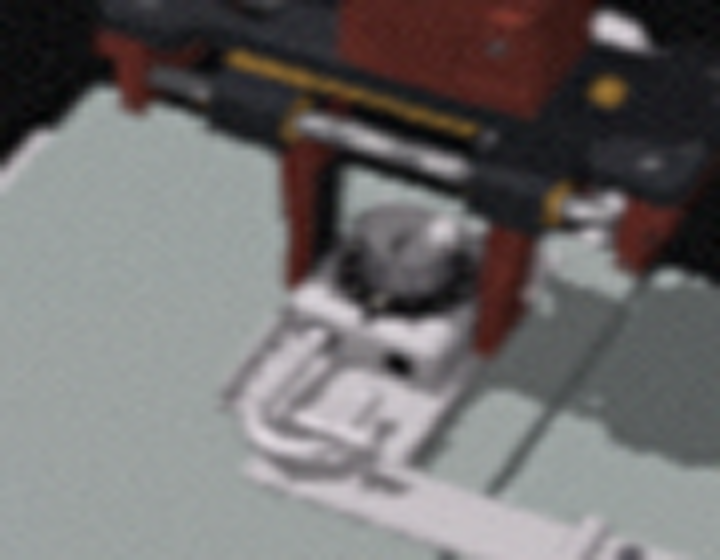

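Stalled after about 28.5 mm, which fits 8.5 mm free plus 20 mm of shackle. The picture shows the shackle drawn out, with the bare hole in the face at (400,365). I'll give one firmer tug to confirm the stop, then slide forward.

Call:
jog_arm(
  plan=[
    [[0.045,-0.001,-0.0005,0,0,0,0],[0.045,-0.002,-0.001,0,0,0,0],[0.045,-0.002,-0.001,0,0,0,0]],
  ],
)

```text
clock: 17.82
tcp_pos: [541.4, 58.7, 124.1]
orientation: [0.997, 0.082, 0.005, 0.002]
ft_force: [14.4, 4.1, -5.6]
finger_gap: 52.3
grasp_force: 34.2
```

Call:
jog_arm(
  plan=[
    [[0.045,0.004,0,0,0,0,0],[0.045,0.008,0,0,0,0,0],[0.045,0.012,0,0,0,0,0],[0.045,0.016,0,0,0,0,0],[0.045,0.02,0,0,0,0,0],[0.045,0.024,0,0,0,0,0],[0.045,0.028,0,0,0,0,0],[0.045,0.032,0,0,0,0,0],[0.045,0.034,0,0,0,0,0],[0.045,0.034,0,0,0,0,0]],
  ],
)

```text
clock: 19.08
tcp_pos: [567.5, 61.8, 123.0]
orientation: [0.997, 0.082, -0.002, 0.004]
ft_force: [-9.7, -1.2, 10.8]
finger_gap: 51.8
grasp_force: 34.4
```

```bash
python3 st.py
```

```text
clock 19.075
joint_positions [ 0.02   0.446 -0.286  1.817  0.164  0.907 -1.749]
tcp_pos [567.457  61.776 122.966]
orientation [ 0.997  0.082 -0.002  0.004]
ft_force [-9.65  -1.175 10.825]
torque [-0.349  2.211  0.012]
finger_gap 51.83321907320294
grasp_force 34.35403002964449
yaw of tool y -80.62232171242685
```

Call:
jog_arm(
  plan=[
    [[0.045,-0.002,0,-0.0005,0,0,0],[0.045,-0.003,0,-0.0012,0,0,0],[0.045,-0.003,0,-0.0012,0,0,0]],
  ],
)

```text
clock: 19.45
tcp_pos: [567.0, 62.6, 123.5]
orientation: [0.997, 0.082, 0.0, 0.003]
ft_force: [0.2, -1.6, -4.3]
finger_gap: 52.5
grasp_force: 34.3
```

```bash
python3 st.py; python3 - <<'E'
from h import *
np.set_printoptions(precision=1,suppress=True)
s=shot('scene')
for q,z in (('shackle_bow',125),('shackle_tip',125),('staple',125),('dial_mark',140.5),('lock',113)):
    for d in r.pinpoint(q,'scene')[:3]: print(q,round(d['p'],2),np.array(d['location']),at_z(s,d['location'],z),by_depth(s,d['location']))
a=cv2.resize(s['img'][215:305,290:390],(800,600)[:1]+(600,),interpolation=2)
cv2.imwrite('pics/s6.png',a[:,:,::-1])
E
```

```text
clock 19.45
joint_positions [ 0.021  0.442 -0.288  1.822  0.163  0.901 -1.748]
tcp_pos [566.997  62.605 123.548]
orientation [0.997 0.082 0.    0.003]
ft_force [ 0.233 -1.594 -4.341]
torque [-0.199  0.301  0.022]
finger_gap 52.454155804534594
grasp_force 34.29382544592954
yaw of tool y -80.55828405374119
shackle_bow 0.67 [316.1 289.4] [656.3  70.9 125. ] [646.2  63.6 110. ]
shackle_bow 0.56 [421.5 280.9] [488.5 247.2 125. ] [396.7 218.2  20.1]
shackle_tip 0.65 [443.3 284.5] [467.6 291.8 125. ] [381.  270.3  28.7]
shackle_tip 0.44 [332.8 276.9] [603.  79. 125.] [610.7  83.9 135.4]
staple 0.57 [336.6 276.3] [596.2  84.9 125. ] [594.6  83.9 122.9]
dial_mark 0.83 [443.4 275.1] [455.8 282.9 140.5] [357.8 257.8  35.2]
dial_mark 0.57 [330.9 267.6] [594.   66.5 140.5] [591.9  65.1 137.7]
dial_mark 0.46 [360.4 232.2] [452.8  55.3 140.5] [548.3 107.9 242.7]
lock 0.92 [445.3 281.1] [444.5 288.2 113. ] [369.5 269.8  30.9]
lock 0.72 [435.5 328. ] [577.8 330.3 113. ] [527.2 318.6  46.1]
lock 0.51 [358.9 237.5] [445.8  48.9 113. ] [550.6 106.9 227.9]
```

Lifted about 1 mm, it hangs free and carries only its own weight. It was just being pressed on the seat. I'll slide on by about 11 mm.

Call:
jog_arm(
  plan=[
    [[0.045,0.003,0,0,0,0,0],[0.045,0.006,0,0,0,0,0],[0.045,0.006,0,0,0,0,0]],
  ],
)

```text
clock: 20.12
tcp_pos: [574.1, 63.8, 124.2]
orientation: [0.997, 0.082, 0.001, 0.003]
ft_force: [-0.2, -3.8, -4.1]
finger_gap: 52.3
grasp_force: 34.2
```

```bash
python3 st.py
```

```text
clock 20.125
joint_positions [ 0.019  0.451 -0.286  1.805  0.165  0.906 -1.748]
tcp_pos [574.102  63.821 124.174]
orientation [0.997 0.082 0.001 0.003]
ft_force [-0.172 -3.762 -4.113]
torque [-0.765  0.179  0.063]
finger_gap 52.271370366852736
grasp_force 34.23503121957765
yaw of tool y -80.55018093410607
```

Call:
jog_arm(
  plan=[
    [[0.045,0.002,0.0008,0,0,0,0],[0.045,0.0043,0.0012,0,0,0,0],[0.045,0.0043,0.0012,0,0,0,0]],
  ],
)

```text
clock: 20.5
tcp_pos: [578.6, 64.3, 124.3]
orientation: [0.997, 0.083, 0.002, 0.002]
ft_force: [-1.2, -1.0, -2.6]
finger_gap: 52.4
grasp_force: 34.3
```

```bash
python3 st.py; python3 - <<'E'
from h import *
s=shot('scene')
a=cv2.resize(s['img'][230:305,290:390],(800,600),interpolation=2)
cv2.imwrite('pics/s7.png',a[:,:,::-1])
E
```

```text
clock 20.5
joint_positions [ 0.019  0.457 -0.286  1.795  0.165  0.91  -1.746]
tcp_pos [578.559  64.35  124.316]
orientation [0.997 0.083 0.002 0.002]
ft_force [-1.165 -1.045 -2.649]
torque [0.022 0.115 0.008]
finger_gap 52.39218355470888
grasp_force 34.32794507789367
yaw of tool y -80.52038254303687
```

View pics/s7.png

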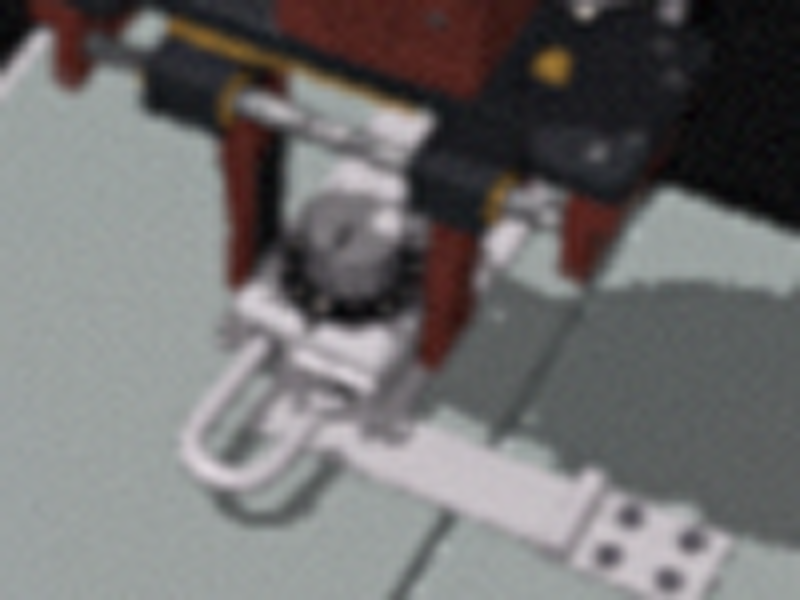

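The picture shows the open bow standing well past the staple, the free leg's tip at about (312,405), and the staple (about (345,385)) in the gap before the face. I'll lift gently.

Call:
jog_arm(
  plan=[
    [[0.045,0,0,-0.002,0,0,0],[0.045,0,0,-0.004,0,0,0],[0.045,0,0,-0.006,0,0,0],[0.045,0,0,-0.008,0,0,0]],
  ],
)

```text
clock: 21.05
tcp_pos: [578.1, 63.7, 132.4]
orientation: [0.997, 0.082, 0.001, 0.003]
ft_force: [0.9, 1.0, -3.2]
finger_gap: 52.3
grasp_force: 34.3
```

Call:
jog_arm(
  plan=[
    [[0.045,0,0,-0.008,0,0,0],[0.045,0,0,-0.018,0,0,0],[0.045,0,0,-0.03,0,0,0],[0.045,0,0,-0.045,0,0,0],[0.045,0,0,-0.065,0,0,0],[0.045,0,0,-0.085,0,0,0],[0.045,0,0,-0.1,0,0,0],[0.045,0,0,-0.1,0,0,0]],
  ],
)

```text
clock: 22.05
tcp_pos: [578.5, 64.4, 233.7]
orientation: [0.997, 0.082, 0.002, 0.003]
ft_force: [-0.1, 1.3, -3.4]
finger_gap: 52.4
grasp_force: 34.3
```

```bash
python3 st.py
```

```text
clock 22.05
joint_positions [ 0.034  0.346 -0.301  1.678  0.118  1.131 -1.706]
tcp_pos [578.472  64.421 233.693]
orientation [0.997 0.082 0.002 0.003]
ft_force [-0.064  1.269 -3.386]
torque [-0.026  0.161 -0.013]
finger_gap 52.43432663269887
grasp_force 34.328292212449014
yaw of tool y -80.54235466217274
```

Call:
jog_arm(
  plan=[
    [[0.045,-0.01,0.008,0,0,0,0],[0.045,-0.03,0.023,0,0,0,0],[0.045,-0.055,0.043,0,0,0,0],[0.045,-0.08,0.062,0,0,0,0],[0.045,-0.105,0.082,0,0,0,0],[0.045,-0.13,0.101,0,0,0,0],[0.045,-0.155,0.12,0,0,0,0],[0.045,-0.18,0.14,0,0,0,0],[0.045,-0.205,0.159,0,0,0,0],[0.045,-0.222,0.172,0,0,0,0],[0.045,-0.23,0.178,0,0,0,0],[0.045,-0.23,0.178,0,0,0,0],[0.045,-0.23,0.178,0,0,0,0],[0.045,-0.23,0.178,0,0,0,0]],
  ],
)

```text
clock: 23.8
tcp_pos: [380.7, -148.5, 232.7]
orientation: [0.997, 0.083, 0.001, 0.003]
ft_force: [-0.0, -0.1, -2.6]
finger_gap: 52.2
grasp_force: 34.3
```

```bash
python3 st.py; python3 - <<'E'
from h import *
np.set_printoptions(precision=1,suppress=True)
t=shot('top');s=shot('scene')
for c,x in(('top',t),('scene',s)):
  for q in('shackle_bow','shackle_tip','dial_mark','stopper','chest'):
    for d in r.pinpoint(q,c)[:4]: print(c,q,round(d['p'],2),np.array(d['location']),by_depth(x,d['location']))
E
```

```text
clock 23.8
joint_positions [ 0.408  0.031 -0.161  2.062  0.011  1.045 -1.163]
tcp_pos [ 380.66  -148.544  232.657]
orientation [0.997 0.083 0.001 0.003]
ft_force [-0.001 -0.131 -2.569]
torque [-0.04   0.196 -0.025]
finger_gap 52.15254238495317
grasp_force 34.328452633999404
yaw of tool y -80.46567277165126
top shackle_bow 0.64 [298.2 284.1] [395.9  41.5  -2.9]
top shackle_bow 0.54 [230.7 286.1] [393.8 218.9  18.5]
top shackle_bow 0.49 [375.6 251.1] [408.4 -95.6 587.9]
top shackle_tip 0.73 [362.9 176.3] [ 690.9 -144.     1.5]
top shackle_tip 0.69 [302.2 300.5] [351.5  30.9  16.2]
top shackle_tip 0.69 [213.9 295.3] [370.4 260.8  27.6]
top shackle_tip 0.52 [370.5 264.5] [ 421.8 -128.   236.1]
top dial_mark 0.81 [308.6 301. ] [349.5  13.8  27.5]
top dial_mark 0.53 [218.  300.7] [356.1 249.   32.3]
top stopper 0.58 [313.2 152.2] [717.9  -7.1 133.8]
top chest 0.84 [278.4 204.9] [588.9  83.3 112.9]
scene shackle_bow 0.65 [362.1 251.5] [480.3  81.2 110.5]
scene shackle_bow 0.58 [421.5 281.3] [396.9 218.5  18.9]
scene shackle_bow 0.5 [295. 174.] [ 222.5 -339.4    3.2]
scene shackle_tip 0.65 [366.8 237.7] [353.7  22.9  26.2]
scene shackle_tip 0.55 [310.2 167.7] [ 160.  -323.9   -0.1]
scene shackle_tip 0.41 [441.9 286.4] [383.8 269.   22.9]
scene dial_mark 0.81 [442.7 273.1] [352.6 253.3  35.1]
scene dial_mark 0.73 [309.9 156.2] [ 398.2 -145.2  251.5]
scene dial_mark 0.66 [364.  230.6] [345.1   6.9  37.8]
scene stopper 0.45 [269.7 299.9] [735.4   1.1 112.7]
scene stopper 0.29 [331.9 277. ] [611.2  81.9 134.1]
scene stopper 0.27 [328.9 314.3] [685.1 127.8 109.7]
scene chest 0.84 [331.1 315.7] [684.5 133.3 108.5]
scene chest 0.26 [309.5 169.3] [ 166.7 -321.8   -2. ]
scene chest 0.24 [332.5 268.4] [572.1  56.7 112.1]
```

```bash
python3 -c "
from station import r
print(r.hand_in())"
```

```text
the job is handed in; nothing more can be done
None
```

The job is handed in: I turned the dial four clicks clockwise to its mark, pulled the shackle fully open and unhooked the lock. The arm now holds it open, dial up, beside the chest at about 22 cm, above the 11 cm lid.

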